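# Lock the test cassette, then press and hold the board on the test fixture

### The job

The cassette in the board-test fixture is seated but its captive quarter-turn screw is still open: take the T-handle key from its stand, turn the screw clockwise with it all the way to its locked stop, and put the key back upright in its stand, fully down. Then flip the red safety catch outwards out of the way of the pull bar, and only then pull the bar forward and down to its stop so that the board is pressed on the probes; finish while holding the bar down there, because it springs up when let go. Touch the screw only with the key, and leave the other things on the bench alone.

Things in the scene. Friction and masses are not known exactly. Their poses are not given: they have to be found in the camera images.
- fixture: Board-test fixture, fixed: dark box 280 x 280 mm, 90 mm high to the black cassette plate; a clear pressure plate above it (top 141 mm, within 80 mm in x and 115 mm in y), guide posts to 153 mm, side cheeks to 180 mm at x = 15 to 105 mm. Origin: centre of the underside; x from its front (the robot's side) to its back, y left, z up; turned up to 9 degrees.
- lock (a joint): Turn of the captive screw, rad: 0 = open (slot fore and aft, along the fixture's x), 1.57 = locked, at its stop (slot across, along the fixture's y, pointing at the two white marks). Starts between 0 and 0.3. It grows clockwise seen from above, stays where it is left and takes about 0.08 N m.
- screw_head: Brass slotted head of the captive screw, 30 mm in diameter, 12 mm high, at (-115, 0) mm of the fixture's frame. Origin: on the screw's axis at the underside of the head, 90 mm above the bench; the slot runs along its own x axis through the whole head: 6.5 mm wide, its floor 4 mm above the origin, its mouth flared to 11.5 mm at the top.
- key: Orange T-handle key, loose, 150 g, 105 mm high, upright in its stand. Origin: centre of the blade's lower end; z up along the shank. Blade 20 mm wide (along its x), 4 mm thick (y), 14 mm high; then shank 20 x 10 mm; collar 38 x 28 mm from 50 to 58 mm; neck 26 (x) x 14 (y) mm from 58 to 85 mm; crossbar 74 mm long (x), 14 mm thick (y), from 85 to 105 mm. Pinch crossbar and neck across y.
- stand: Dark block 90 x 70 x 55 mm, fixed to the bench, with one upright slot 26 mm (x) by 16 mm (y) at its centre, mouth chamfered 3 mm. Origin: centre of its underside. The key hangs in it by its collar, its blade's end 5 mm above the bench, key and stand axes parallel (half a turn makes no difference).
- catch (a joint): Turn of the safety catch, rad: 0 = on (upright, its lug stands in the path of the bar's right arm and really blocks it), 1.45 = flipped fully out to the fixture's right side. Starts between 0 and 0.06. Stays where it is left; about 0.1 N m. Its lug and stem stand at x = 31 to 59 mm of the fixture's frame, up to 207 mm above the bench.
- catch_tab (a point): Point 6 mm below the top of the catch's red hand tab, a plate 24 mm (fixture's x) by 7 mm, 72 mm tall over its hinge axis. The hinge axis runs along the fixture's x, at y = -165 mm and 130 mm above the bench; the tab is at x = -50 mm and swings about it towards the fixture's -y, away from the pressure plate. This point is 66 mm from the hinge axis. A fingertip can push it over from inside.
- lever (a joint): Swing of the pull bar, rad: 0 = up, at rest, 1.48 = fully down, at its stop, board pressed. A spring brings it back up: pulling it takes about 4 N at the top and 9 N at the bottom; the grip may turn in the fingers on the way.
- pull_bar: Black rubber grip of the pull bar, 28 mm in diameter and 150 mm long with red end rings, along the fixture's y, on two arms (8 mm wide) at y = +-150 mm, which stand up beside the cheeks; the space between them above the plate is open. Origin: middle of the grip. Starts 308 mm above the bench, ends 191 mm above it.
- pivot (a point): Point on the hinge axis of the pull bar, midway between its arms: at (60, 0, 150) mm of the fixture's frame; the axis runs along the fixture's y. The bar's centre moves on a circle of 160 mm radius about it, from leaning 10 degrees back of upright, over the top towards the front (-x of the fixture), to 15 degrees above level at the front.
- parts_tray: Bystander: black tray 110 x 80 x 30 mm with blue connectors, near the key's stand. Origin: centre of its underside.
- scanner: Bystander: grey and black hand scanner, 185 x 62 x 45 mm.
- spare_panel: Bystander: green board panel 140 x 110 mm on a black carrier, 9 mm high.
- flux: Bystander: white bottle with red cap, 44 mm in diameter, 120 mm high.
- screwdriver: Bystander: yellow-handled screwdriver lying flat.
- reel: Bystander: component reel lying flat, 176 mm in diameter, 14 mm high.
- meter: Bystander: yellow hand multimeter lying flat, 170 x 85 x 38 mm.
Things that resemble listed ones, but are neither listed nor needed, are in the scene too. There is more than one size of the key; the job needs the largest.

How it is judged (in metres and radians):
On the way, in this order (a step that is already met when the one before it is completed fails the run):
1. the screw is turned to its locked stop with the key (value of joint lock above 1.3 rad and contact force between key and screw_head above 0.3 N), for 0.1 s.
2. the key is back in its stand, upright, fully down and let go (horizontal distance between key and stand below 0.012 m and height (world z) of key below 0.009 m and angle between key's own z axis and vertical below 0.1 rad and contact force between the fingers and key below 0.05 N), for 0.2 s.
3. the safety catch is flipped out while the pull bar is still up (value of joint catch above 1.2 rad and value of joint lever below 0.12 rad), for 0.2 s.
4. the pull bar is pulled down to its stop (value of joint lever above 1.38 rad and contact force between the fingers and pull_bar above 2 N), for 0.5 s.
At the end, for the whole second after the job is handed in: Fingers hold the pull bar (over 2 N) still and down at its stop, beyond 1.38 of 1.48 rad; catch out beyond 1.2 rad; screw locked beyond 1.3 of 1.57 rad; key in its stand within 12 mm of centre and 0.1 rad of upright, its lower end under 9 mm above the bench (all of step 4 and velocity of joint lever between -0.1 and 0.1 rad/s and value of joint catch above 1.2 rad and value of joint lock above 1.3 rad and horizontal distance between key and stand below 0.012 m and height (world z) of key below 0.009 m and angle between key's own z axis and vertical below 0.1 rad); the arm keeps its last pose, push and grip.
It fails at once if the fingers touch the screw head (contact force between the fingers and screw_head above 1 N).
It fails at once if a bystander is moved by more than 30 mm (distance of any of parts_tray, scanner, spare_panel, flux, screwdriver, reel, meter from where it was at the start of the episode above 0.03 m).
It also fails if it takes over 72 s, if anything falls off the work surface, if the arm or the gripper's body presses on something with over 40 N, if the wrist force passes 120 N, or if a joint passes its speed limit or range.

### The arm

A 6-joint arm with a two-finger parallel gripper is mounted at the origin on the work surface. World frame = base frame: x ahead of the robot, y to its left, z up, the work surface at z = 0. Lengths are in mm, angles in rad, forces in N, time in s.
With the tool pointing down it reaches from about 350 to 975 mm from the base axis. Payload 7.1 kg.
Tool frame: the origin (TCP) lies midway between the tips of the shut fingers; the grasp point (between the pads) lies pinch_z behind it (pinch_z is the distance from the TCP to the grasp point, in mm); z points along the fingers, y is the line along which they close (so a half turn about z gives the same grasp; the last joint's range is limited). The gripper opens to 88 mm and grips with 3 to 60 N. Pads are 20 mm wide; open, the fingers measure 115 mm over their backs; the gripper's body (75 mm by 178 mm) begins 61 mm behind the grasp point.
Start: joints at [1.199, 0.423, 1.63, -0, 1.089, -0.019], TCP at [215.922, 586.5, 222.675] pointing down, gripper open.
Joint ranges: [-3, 3], [-0.9, 2.11], [0.09, 2.58], [-1.31, 4.45], [0.11, 2.69], [-2.54, 2.54]. Speed limits (rad/s): [2.39, 2.39, 3.01, 3.14, 3.14, 3.14].

### API

Orientations are given as a rotation vector (axis times angle).
In Python, from workcell import get_obs, get_image, close_job, pinch_z gives the robot as it stands.
- The arm moves only by the tool jog_arm, never from a script. Its argument "commands" is a list of rows, each a list of 3 entries, a list of its own where there are three numbers: the gripper command: -1 is shut, 1 is fully open, values between are in proportion, then the shift along the tool's x, y, z as a fraction of full scale, then the turn, a rotation vector about the tool's x, y, z as a fraction of full scale. In form: [[gripper, [tx, ty, tz], [rx, ry, rz]], ...]. A call has 1 to 10 rows; each row shifts and turns the commanded pose from where the row before left it, along the tool's axes as they then stand; what a row does not reach is not made up. Full scale, the value 1, is 0.1 m for a shift and 45 degrees for a turn. A row lasts 1/10 s, in which the tool goes at most 50 mm and 8.59 degrees, less where a joint would pass 70% of its speed; a pose out of reach is approached as far as the arm can. A call with a number of a shift or a turn outside -1 to 1 is refused whole. A call with a gripper value outside its range is refused whole. The fingers move at their own pace and stop on an object; the grip force is fixed at half the most. Time passes only in rows, so rows that do not move let the fingers close. It gives the time, the measured TCP pose, the force, the opening and the grip force at its end, in the units of the state.
- get_obs(): the state, without advancing time (a new reading comes with each control period).
- get_image(name): name is "scene" or "top" or "wrist"; returns a dict with "image" (384x512x3 uint8, blue, green, red), "z_map" (384x512 float32, mm along the optical axis (not along the pixel's ray), 0 where there is no reading), "intrinsics" (3x3 intrinsics, pixels), "eye" and "orientation" of the camera in the world; the wrist camera has in their place "mount" (4x4, takes a point from camera to tool coordinates, whose origin is the TCP and whose axes are the flange's). Camera axes: x right, y down, z forward; pixel columns grow to the right and rows downward; lengths in mm; the calibration is good to about 2 mm. A picture is of the moment at which its call begins: read the wrist's pose just before it.
- close_job(): hands the job in; it is judged then, once.
The state is a dict: "t": time; "qpos": joint angles; "qvel": joint speeds; "joint_torque": joint torques, N m; "ee_pos": TCP position; "orientation": TCP orientation; "ft_force": force on the tool from outside, world axes, zero at the start; "moment": the same for the moment, N m; "width": finger opening in mm; "grasp_force": force on a finger pad.
Only numpy, scipy, OpenCV 4.12 (cv2) and the standard library are available. Lean on these libraries where they do the work, as an engineer would, in place of code of your own. Each camera call takes 0.05 s, during which the arm holds its last target. There are 200 camera calls.

## Working session

There is one attempt and no reset: what is moved stays moved. The work goes in short steps, Python scripts to look and compute and a tool call to move; the robot and the scene stay as the last step left them, time stands still between calls to the robot, and variables do not carry over. Pictures are saved under pics/ and viewed, at most 10 in all, crops included, and the job is handed in when it is done.

Besides the shell and the picture viewer there is one more tool, called after ">>>" by a JSON object that holds its "fn" and its "kwargs", one argument or row to a line. jog_arm: Moves the arm, as the interface text tells. Its arguments: {"type":"object","properties":{"commands":{"type":"array","items":{"type":"array"}}},"required":["commands"]}

```bash
ls; mkdir -p pics; cat > h.py <<'E'
import numpy as np, cv2
from scipy.spatial.transform import Rotation as R
from workcell import get_obs,get_image,close_job,pinch_z
def Rm(o):
    o=np.array(o,float); return o if o.shape==(3,3) else (R.from_quat(o).as_matrix() if o.size==4 else R.from_rotvec(o).as_matrix())
def cam(name):
    o=get_obs(); g=get_image(name)
    if 'mount' in g:
        T=np.eye(4);T[:3,:3]=Rm(o['orientation']);T[:3,3]=o['ee_pos'];C=T@np.array(g['mount'])
    else:
        C=np.eye(4);C[:3,:3]=Rm(g['orientation']);C[:3,3]=g['eye']
    g['C']=C; return g
def pts(g):
    K=np.array(g['intrinsics']);z=g['z_map'];v,u=np.indices(z.shape)
    P=np.stack([(u-K[0,2])/K[0,0]*z,(v-K[1,2])/K[1,1]*z,z],-1)
    return P@g['C'][:3,:3].T+g['C'][:3,3]
def proj(g,p):
    c=(np.atleast_2d(p)-g['C'][:3,3])@g['C'][:3,:3];K=np.array(g['intrinsics']);q=c@K.T;return q[:,:2]/q[:,2:]
def ray(g,uv,h):
    K=np.array(g['intrinsics']);d=g['C'][:3,:3]@np.linalg.solve(K,[uv[0],uv[1],1]);e=g['C'][:3,3];return e+d*(h-e[2])/d[2]
E
python3 - <<'E'
from h import *
print(pinch_z if not callable(pinch_z) else pinch_z());print(get_obs())
for n in ['scene','top']:
    g=cam(n);print(n,g['C'],g['intrinsics'],(g['z_map']>0).mean())
    cv2.imwrite(f'pics/{n}0.png',cv2.resize(g['image'],(800,600),interpolation=cv2.INTER_CUBIC));np.savez(f'{n}0.npz',**g)
E
```

```text
pics
18.700000000000003
{'t': 0.0, 'qpos': array([ 1.19898900e+00,  4.23830563e-01,  1.63068255e+00, -1.31032492e-05,
        1.08856465e+00, -1.90220800e-02]), 'qvel': array([ 7.61374896e-05, -1.67279677e-03, -9.25751521e-04,  6.24995527e-05,
       -1.00768684e-03,  2.97903300e-04]), 'joint_torque': array([-3.65752814e-03, -5.44627333e+01, -2.73650318e+01,  6.40188181e-02,
        2.26671580e-02, -1.01426956e-04]), 'ee_pos': array([215.74030691, 586.00536822, 221.91102839]), 'orientation': array([-5.51226379e-01, -3.09257310e+00,  2.29173816e-03]), 'ft_force': array([-1.33725245,  0.58749629, -0.43490402]), 'moment': array([ 0.05786617,  0.06842035, -0.00141213]), 'grasp_force': 0.0, 'width': 87.83471960636143}
scene [[-8.79698746e-01  3.05193864e-01 -3.64673583e-01  1.05057112e+03]
 [ 4.75531171e-01  5.63826671e-01 -6.75255204e-01  8.34746422e+02]
 [-4.71052844e-04 -7.67434812e-01 -6.41126811e-01  1.02533363e+03]
 [ 0.00000000e+00  0.00000000e+00  0.00000000e+00  1.00000000e+00]] [[390.64461746   0.         252.35048309]
 [  0.         390.64461746 189.87037179]
 [  0.           0.           1.        ]] 0.9961293538411459
top [[ 2.60463372e-02 -9.95403931e-01  9.21553184e-02  4.08819904e+02]
 [-9.99566539e-01 -2.71984964e-02 -1.12684017e-02 -2.89327884e+01]
 [ 1.37230974e-02 -9.18218720e-02 -9.95680883e-01  1.92216649e+03]
 [ 0.00000000e+00  0.00000000e+00  0.00000000e+00  1.00000000e+00]] [[464.33393614   0.         255.89489624]
 [  0.         464.33393614 202.24838054]
 [  0.           0.           1.        ]] 0.9961395263671875
```

View pics/scene0.png

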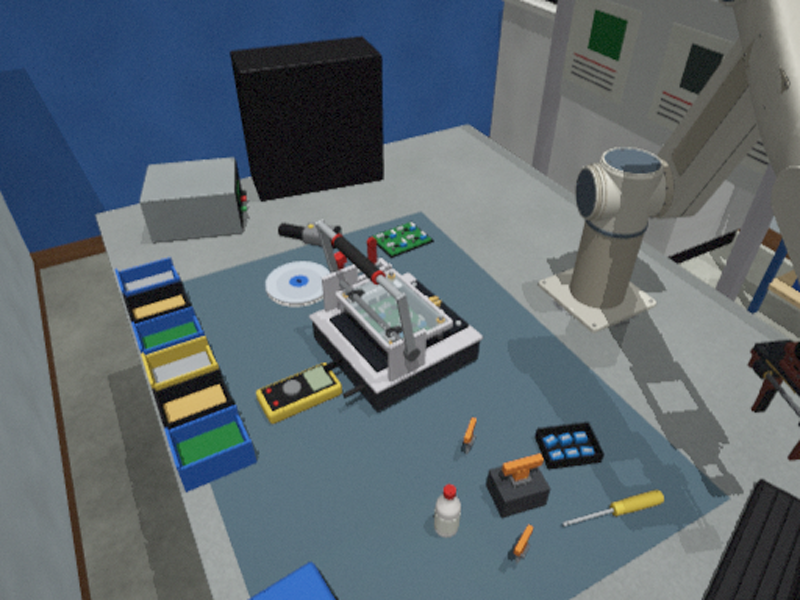

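View pics/top0.png

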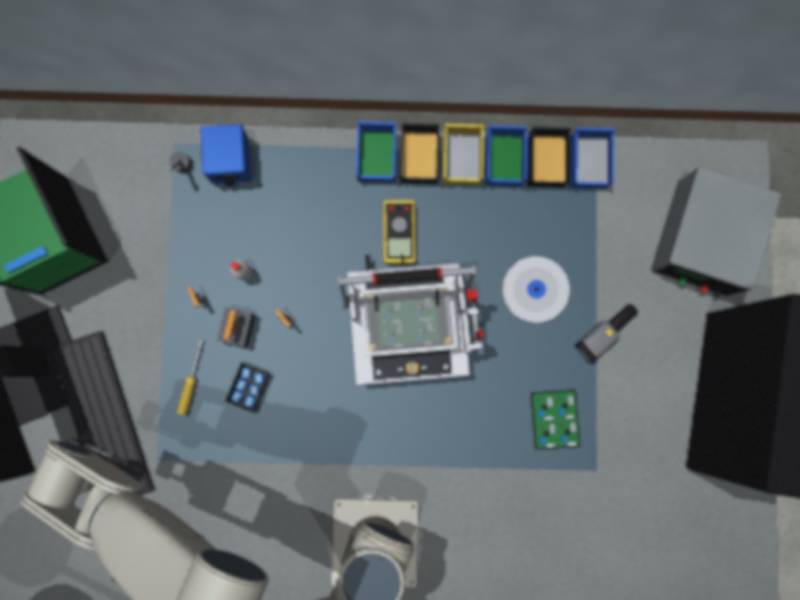

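The scene view shows the fixture in the middle (scene px ~395,320). The key in its stand is at (520,470), beside the tray, with the two smaller keys at (470,432) and (522,540). In the top view the key is at (235,325), the screw at (412,368), the red tab at (480,335) and the pull bar at (405,277).

```bash
python3 - <<'E'
from h import *
g=dict(np.load('top0.npz'));P=pts(g);hsv=cv2.cvtColor(g['image'],cv2.COLOR_BGR2HSV)
s=800/512
def box(x0,y0,x1,y1):
    m=np.zeros(P.shape[:2],bool);m[int(y0/s):int(y1/s),int(x0/s):int(x1/s)]=1;return m
org=(hsv[...,0]>5)&(hsv[...,0]<22)&(hsv[...,1]>130)&(hsv[...,2]>90)
b=org&box(215,300,260,350);vs,us=np.nonzero(b)
for m,n in((b,'key'),):
    q=P[m];print(n,len(q),np.percentile(q[:,2],[5,50,95]))
    pp=np.array([ray(g,(u,v),110)[:2] for u,v in zip(us,vs) if P[v,u,2]>85]).astype(np.float32)
    print(cv2.minAreaRect(pp),cv2.fitLine(pp,2,0,.01,.01).ravel())
# stand top
m=box(210,295,265,355)&(abs(P[...,2]-55)<8)&~org;q=P[m][:,:2].astype(np.float32);print('stand',len(q),cv2.minAreaRect(q))
# brass
for n,bx in(('brass',box(395,355,430,380)),):
    m=bx&(hsv[...,0]>8)&(hsv[...,0]<32)&(hsv[...,1]>90);print(n,m.sum(),P[m].mean(0));vs,us=np.nonzero(m);print(ray(g,(us.mean(),vs.mean()),102))
# grip
m=box(365,258,450,292)&(P[...,2]>295);q=P[m];print('grip',len(q),q.mean(0),cv2.minAreaRect(q[:,:2].astype(np.float32)),cv2.fitLine(q[:,:2].astype(np.float32),2,0,.01,.01).ravel())
red=((hsv[...,0]<6)|(hsv[...,0]>172))&(hsv[...,1]>130)
for bx in(box(460,285,482,305),box(470,325,490,345),box(365,260,385,300),box(430,260,447,300)):
    m=bx&red;print('red',m.sum(),P[m].mean(0) if m.sum() else '',P[m][:,2].max() if m.sum() else '')
m=box(340,260,480,390)&(abs(P[...,2]-90)<5);q=P[m][:,:2].astype(np.float32);print('plate',cv2.minAreaRect(q))
E
```

```text
key 70 [ 85.28406421 106.33789029 115.62939502]
((543.3844604492188, 374.1460876464844), (16.118450164794922, 68.05085754394531), 78.72954559326172) [ 9.8059237e-01 -1.9605766e-01  5.4407391e+02  3.7513507e+02]
stand 264 ((543.2494506835938, 378.21160888671875), (72.92457580566406, 89.66071319580078), 78.5364990234375)
brass 27 [446.92059706 -81.55456421 164.74324308]
[448.6226305 -83.7379568 102.       ]
grip 399 [645.53977925 -58.45278099 332.8646203 ] ((553.57080078125, -86.85160827636719), (246.17181396484375, 191.38710021972656), 16.05568504333496) [ 1.7631088e-01 -9.8433453e-01  6.4553979e+02 -5.8452782e+01]
red 43 [ 624.93729615 -218.07273703  194.6022173 ] 216.55582940543422
red 13 [ 530.14218832 -238.83015765  207.12951059] 213.7122006220236
red 7 [635.51281149  11.33650033 318.37493895] 325.9892579190307
red 9 [ 655.35531547 -130.41960617  321.71017545] 325.68205701278976
plate ((560.7122802734375, -68.1566162109375), (284.7565002441406, 283.4975280761719), 6.076119899749756)
```

>>> {"fn": "jog_arm", "kwargs": {
  "commands": [
    [1, [-0.38, -0.084, 0], [0, 0, 0]],
    [1, [-0.38, -0.084, 0], [0, 0, 0]],
    [1, [-0.38, -0.084, 0], [0, 0, 0]],
    [1, [-0.38, -0.084, 0], [0, 0, 0]],
    [1, [-0.38, -0.084, 0], [0, 0, 0]],
    [1, [-0.38, -0.084, 0], [0, 0, 0]],
    [1, [-0.38, -0.084, 0], [0, 0, 0]],
    [1, [-0.38, -0.084, 0], [0, 0, 0]],
    [1, [-0.38, -0.084, 0], [0, 0, -0.1]],
    [1, [-0.38, -0.084, 0], [0, 0, -0.1]]
  ]
}}

```text
t: 1.1
ee_pos: [545.9, 377.6, 222.3]
orientation: [-0.302, -3.126, 0.001]
ft_force: [0.8, -0.6, -0.1]
width: 87.9
grasp_force: 0.0
```

```bash
cat >> h.py <<'E'
def d(target,yang=None):
    "tool-frame shift (units of 0.1 m) and turn about tool z (units of 45deg) to bring TCP to target, tool y at world angle yang deg (mod 180)"
    o=get_obs();T=Rm(o['orientation']);dd=T.T@(np.array(target,float)-o['ee_pos'])/100
    a=np.degrees(np.arctan2(T[1,1],T[0,1])); t=None
    if yang is not None: t=-(((yang-a)+90)%180-90)
    print('t',round(o['t'],2),'tcp',o['ee_pos'].round(1),'yang',round(a,2),'tilt',np.degrees(np.arccos(-T[2,2])).round(2),'shift',dd.round(3),'turn45',None if t is None else round(t/45,3),'deg',t, 'q6',o['qpos'][5].round(2))
E
python3 - <<'E'
from h import *
d([543.5,376.5,150],78.6)
g=cam('wrist');np.savez('w1.npz',**g);P=pts(g);print(proj(g,[543.5,376.5,110]),g['mount'])
cv2.imwrite('pics/w1.png',cv2.resize(g['image'],(800,600)))
E
```

```text
t 1.1 tcp [545.9 377.6 222.3] yang 78.95 tilt 0.06 shift [ 0.021 -0.015  0.723] turn45 0.008 deg 0.35310233309644445 q6 -0.79
[[256.25154134 183.39555741]] [[-2.01181251e-04 -9.66401262e-01 -2.57038053e-01  7.01323790e+01]
 [ 9.99999972e-01 -2.27183066e-04  7.14631785e-05 -3.09753296e-01]
 [-1.27456799e-04 -2.57038031e-01  9.66401280e-01 -1.61448250e+02]
 [ 0.00000000e+00  0.00000000e+00  0.00000000e+00  1.00000000e+00]]
```

View pics/w1.png

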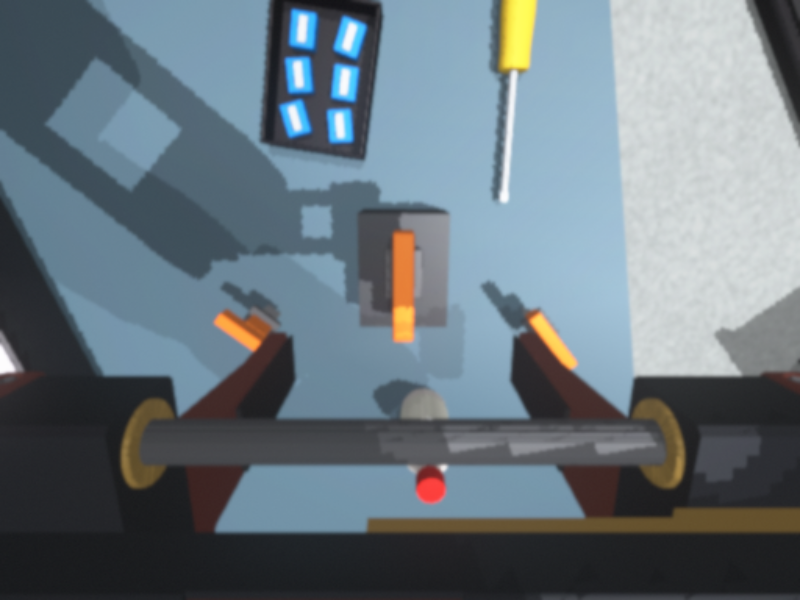

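```bash
python3 - <<'E'
from h import *
g=dict(np.load('w1.npz'));P=pts(g);hsv=cv2.cvtColor(g['image'],cv2.COLOR_BGR2HSV)
m=(hsv[...,0]>5)&(hsv[...,0]<22)&(hsv[...,1]>130)&(hsv[...,2]>80)&(abs(P[...,2]-110)<6)&(abs(P[...,0]-543)<60)&(abs(P[...,1]-376)<60)
q=P[m];print(len(q),np.median(q[:,2]),cv2.minAreaRect(q[:,:2].astype(np.float32)),q.mean(0))
m=(abs(P[...,2]-55)<4)&(abs(P[...,0]-543)<80)&(abs(P[...,1]-376)<80)
print(cv2.minAreaRect(P[m][:,:2].astype(np.float32)))
E
```

```text
883 109.17906904752539 ((544.4623413085938, 377.7355041503906), (13.14747428894043, 72.9920425415039), 79.32245635986328) [542.28549193 378.2921631  109.14943795]
((544.9650268554688, 377.86566162109375), (70.0074234008789, 89.83971405029297), 78.83003234863281)
```

The wrist view shows the big key's crossbar at (403,285) in its block, centred between the fingers. The bottle cap at (430,485) lies clear of the finger path.

>>> {"fn": "jog_arm", "kwargs": {
  "commands": [
    [1, [0.014, 0, 0.3], [0, 0, 0]],
    [1, [0, 0, 0.3], [0, 0, 0]],
    [1, [0, 0, 0.3], [0, 0, 0]],
    [1, [0, 0, 0.3], [0, 0, 0]],
    [1, [0, 0, 0.26], [0, 0, 0]],
    [-1, [0, 0, 0], [0, 0, 0]],
    [-1, [0, 0, 0], [0, 0, 0]],
    [-1, [0, 0, 0], [0, 0, 0]],
    [-1, [0, 0, 0], [0, 0, 0]],
    [-1, [0, 0, 0], [0, 0, 0]]
  ]
}}

```text
t: 2.15
ee_pos: [544.3, 379.7, 78.1]
orientation: [0.307, 3.125, 0.002]
ft_force: [-0.4, -0.3, 0.9]
width: 51.4
grasp_force: 0.0
```

>>> {"fn": "jog_arm", "kwargs": {
  "commands": [
    [-1, [0, 0, 0.02], [0, 0, 0]],
    [-1, [0, 0, 0], [0, 0, 0]],
    [-1, [0, 0, 0], [0, 0, 0]],
    [-1, [0, 0, 0], [0, 0, 0]],
    [-1, [0, 0, 0], [0, 0, 0]],
    [-1, [0, 0, 0], [0, 0, 0]],
    [-1, [0, 0, 0], [0, 0, 0]],
    [-1, [0, 0, 0], [0, 0, 0]]
  ]
}}

```text
t: 2.95
ee_pos: [543.6, 379.1, 74.6]
orientation: [-0.307, -3.126, 0.0]
ft_force: [0.2, -0.9, 0.3]
width: 14.2
grasp_force: 30.0
```

```bash
python3 - <<'E'
from h import *
d([544.5,377.8,75],79);o=get_obs();print(o['width'],o['grasp_force'],o['ft_force'],o['moment'])
E
```

```text
t 2.95 tcp [543.6 379.1  74.6] yang 78.79 tilt 0.02 shift [-0.012 -0.011 -0.004] turn45 -0.005 deg -0.2142230363730846 q6 -0.78
14.222958035325428 29.99847874045372 [ 0.15368747 -0.88605216  0.26535494] [-0.15710644  0.02763758  0.00291815]
```

>>> {"fn": "jog_arm", "kwargs": {
  "commands": [
    [-1, [0, 0, -0.15], [0, 0, 0]],
    [-1, [0, 0, -0.3], [0, 0, 0]],
    [-1, [0, 0, -0.35], [0, 0, 0]],
    [-1, [0, 0, -0.35], [0, 0, 0]],
    [-1, [0, 0, -0.35], [0, 0, 0]],
    [-1, [0, 0, -0.1], [0, 0, 0]],
    [-1, [-0.01, -0.2, 0], [0, 0, 0]],
    [-1, [-0.01, -0.4, 0], [0, 0, 0]],
    [-1, [-0.01, -0.4, 0], [0, 0, 0]],
    [-1, [-0.01, -0.4, 0], [0, 0, 0]]
  ]
}}

```text
t: 3.95
ee_pos: [519.3, 239.8, 233.8]
orientation: [-0.306, -3.126, 0.001]
ft_force: [1.3, -1.1, -2.3]
width: 13.8
grasp_force: 30.0
```

>>> {"fn": "jog_arm", "kwargs": {
  "commands": [
    [-1, [-0.01, -0.4, 0], [0, 0, 0]],
    [-1, [-0.01, -0.4, 0], [0, 0, 0]],
    [-1, [-0.01, -0.4, 0], [0, 0, 0]],
    [-1, [-0.01, -0.4, 0], [0, 0, 0]],
    [-1, [-0.01, -0.4, 0], [0, 0, 0]],
    [-1, [-0.01, -0.4, 0], [0, 0, 0]],
    [-1, [-0.01, -0.4, 0], [0, 0, 0]],
    [-1, [-0.01, -0.4, 0], [0, 0, 0]],
    [-1, [-0.02, -0.07, 0], [0, 0, -0.125]],
    [-1, [0, 0, 0], [0, 0, -0.125]]
  ]
}}

```text
t: 4.95
ee_pos: [465.8, -83.1, 234.1]
orientation: [0.003, -3.141, -0.0]
ft_force: [-0.4, 0.1, -2.1]
width: 13.8
grasp_force: 30.0
```

```bash
python3 - <<'E'
from h import *
d([467.5,-82,230],90);o=get_obs();print(o['width'],o['grasp_force'],o['ft_force'])
g=cam('wrist');np.savez('w2.npz',**g);uv=proj(g,[447.5,-82,102])[0];print(uv)
u,v=int(uv[0]),int(uv[1]);c=g['image'][max(v-70,0):v+70,u-90:u+90]
a=cv2.resize(c,(720,560),interpolation=cv2.INTER_CUBIC);print(max(v-70,0),u-90,c.shape)
cv2.imwrite('pics/w2.png',a)
E
```

```text
t 4.95 tcp [465.8 -83.1 234.1] yang 90.09 tilt 0.05 shift [-0.017  0.011  0.041] turn45 0.002 deg 0.09344146354065686 q6 -1.77
13.811156809151017 29.998814910650253 [-0.43835703  0.09495095 -2.09662911]
[258.71593477 164.41995408]
94 168 (140, 180, 3)
```

View pics/w2.png

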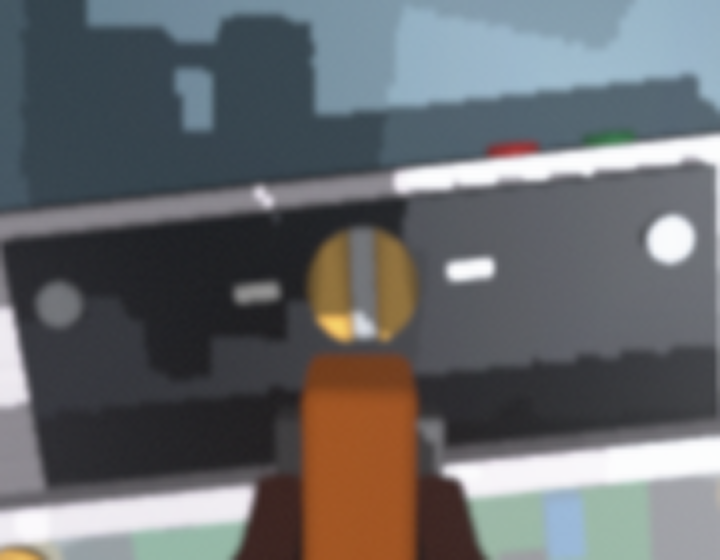

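The crop shows the brass head centred at about (362,284), its slot running nearly straight down from (360,228) to (366,338), and the white marks at (257,292) and (470,269). The key's crossbar fills the bottom middle.

```bash
python3 - <<'E'
from h import *
g=dict(np.load('w2.npz'));hsv=cv2.cvtColor(g['image'],cv2.COLOR_BGR2HSV)
f=lambda x,y,h: ray(g,(168+(x+.5)/4-.5,94+(y+.5)/4-.5),h)
a,b=f(360,230,100),f(365,335,100);print('slot',a,b,np.degrees(np.arctan2(*(a-b)[[1,0]])))
print('ctr',f(362,284,101))
c,e=f(257,292,90),f(470,269,90);print('marks',c,e,(c+e)/2,np.degrees(np.arctan2(*(c-e)[[1,0]]))-90)
a,b=f(0,215,90),f(700,138,90);print('edge yaw',np.degrees(np.arctan2(*(a-b)[[1,0]]))-90)
m=(hsv[...,0]>8)&(hsv[...,0]<32)&(hsv[...,1]>90);m[:144]=0;m[182:]=0;m[:,:235]=0;m[:,285:]=0
vs,us=np.nonzero(m);print(us.min(),us.max(),vs.min(),vs.max())
print(ray(g,((us.min()+us.max())/2,(vs.min()+vs.max())/2),102))
P=pts(g);k=np.abs(P[...,2]-102)<4;vs,us=np.nonzero(k&m);print(P[k&m].mean(0))
E
```

```text
slot [433.47660882 -83.1936918  100.        ] [462.21117197 -81.77799579 100.        ] -177.1794291266001
ctr [447.9008749  -82.63183334 101.        ]
marks [ 452.15796543 -112.02436444   90.        ] [445.57304377 -52.50155946  90.        ] [448.8655046  -82.26296195  90.        ] -173.68712117696577
edge yaw -173.72309200893446
245 271 152 179
[448.67683051 -82.76722647 102.        ]
[448.31435725 -82.53407686 101.09183807]
```

```bash
python3 - <<'E'
from h import *
g=dict(np.load('w2.npz'));g['C']=g['mount'];P=pts(g);hsv=cv2.cvtColor(g['image'],cv2.COLOR_BGR2HSV)
m=(hsv[...,0]>3)&(hsv[...,0]<22)&(hsv[...,1]>130)&(abs(P[...,1])<25)&(abs(P[...,0])<60)&(P[...,2]>-45)&(P[...,2]<-20)
q=P[m];print(len(q),np.percentile(q[:,2],[2,50,98]));t=q[abs(q[:,2]-np.median(q[:,2]))<3];print(t.min(0),t.max(0),cv2.minAreaRect(t[:,:2].astype(np.float32)))
E
```

```text
2918 [-36.11065805 -34.6916733  -24.65124014]
[-38.21934386  -7.58483708 -37.60052419] [ 35.65116553   7.08754769 -31.70235424] ((-1.3155174255371094, -0.48979949951171875), (73.8382568359375, 14.663092613220215), 1.1961314678192139)
```

>>> {"fn": "jog_arm", "kwargs": {
  "commands": [
    [-1, [0.1, 0.008, 0], [0, 0, -0.06]],
    [-1, [0.088, 0, 0], [0, 0, 0]],
    [-1, [0, 0, 0.2], [0, 0, 0]],
    [-1, [0, 0, 0.2], [0, 0, 0]],
    [-1, [0, 0, 0.15], [0, 0, 0]],
    [-1, [0, 0, 0], [0, 0, 0]]
  ]
}}

```text
t: 5.6
ee_pos: [445.9, -80.6, 177.9]
orientation: [0.072, -3.137, -0.002]
ft_force: [0.1, -0.6, -2.5]
width: 13.8
grasp_force: 30.0
```

```bash
python3 - <<'E'
from h import *
d([447,-82.3,165],92.8);o=get_obs();print(o['qpos'])
E
```

```text
t 5.6 tcp [445.9 -80.6 177.9] yang 92.64 tilt 0.25 shift [-0.011 -0.018  0.129] turn45 -0.003 deg -0.15555474241278944 q6 -1.82
[-2.05008082e-01  2.39595842e-01  2.03196559e+00 -2.06533415e-06
  8.74331350e-01 -1.82195958e+00]
```

>>> {"fn": "jog_arm", "kwargs": {
  "commands": [
    [-1, [0, 0, 0], [0, 0, 0]],
    [-1, [0, 0, 0], [0, 0, 0]]
  ]
}}

```text
t: 5.8
ee_pos: [448.3, -81.2, 180.4]
orientation: [-0.074, 3.139, -0.0]
ft_force: [0.5, -0.1, -1.7]
width: 13.9
grasp_force: 30.0
```

```bash
python3 - <<'E'
from h import *
d([447,-82.3,165],92.8);o=get_obs();print(o['qpos'][0])
g=cam('wrist');d([447,-82.3,165],92.8);np.savez('w3.npz',**g)
c=g['image'][100:240,168:348];cv2.imwrite('pics/w3.png',cv2.resize(c,(720,560),interpolation=cv2.INTER_CUBIC))
E
```

```text
t 5.8 tcp [448.3 -81.2 180.4] yang 92.71 tilt 0.07 shift [ 0.014 -0.011  0.154] turn45 -0.002 deg -0.09225374379880691 q6 -1.82
-0.20522386329860054
t 5.85 tcp [448.3 -81.2 180.5] yang 92.71 tilt 0.09 shift [ 0.014 -0.01   0.155] turn45 -0.002 deg -0.08810691358485201 q6 -1.82
```

View pics/w3.png

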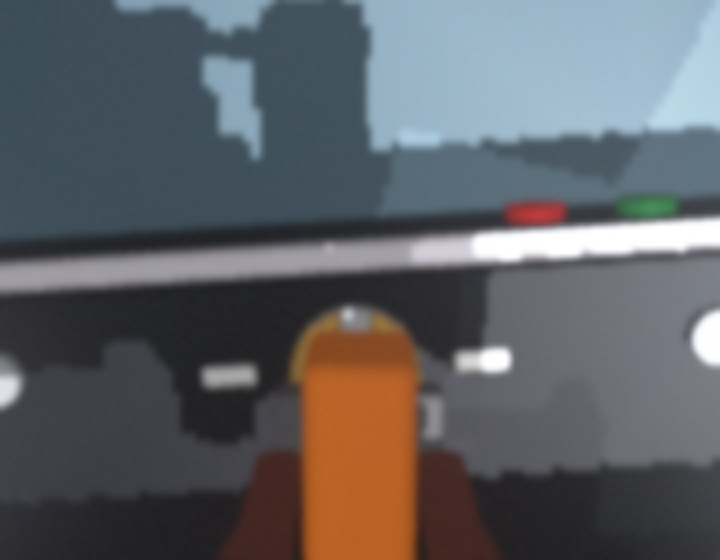

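The crop shows the head (centre column ~354) directly behind the crossbar (centre ~360), with the slot highlight at (355,318). The key is aligned with the slot, so I lower it.

>>> {"fn": "jog_arm", "kwargs": {
  "commands": [
    [-1, [0, 0, 0.05], [0, 0, 0]],
    [-1, [0, 0, 0.03], [0, 0, 0]],
    [-1, [0, 0, 0.03], [0, 0, 0]],
    [-1, [0, 0, 0.03], [0, 0, 0]],
    [-1, [0, 0, 0], [0, 0, 0]]
  ]
}}

```text
t: 6.35
ee_pos: [447.5, -81.1, 165.2]
orientation: [0.075, -3.14, -0.0]
ft_force: [-0.2, -0.2, -1.7]
width: 14.1
grasp_force: 30.0
```

>>> {"fn": "jog_arm", "kwargs": {
  "commands": [
    [-1, [0, 0, 0.012], [0, 0, 0]],
    [-1, [0, 0.002, 0], [0, 0, 0.15]],
    [-1, [0, 0.002, 0], [0, 0, 0.15]],
    [-1, [0, 0.002, 0], [0, 0, 0.15]],
    [-1, [0, 0.002, 0], [0, 0, 0.15]],
    [-1, [0, 0.002, 0], [0, 0, 0.15]],
    [-1, [0, 0.002, 0], [0, 0, 0.15]],
    [-1, [0, 0.002, 0], [0, 0, 0.15]],
    [-1, [0, 0.002, 0], [0, 0, 0.15]],
    [-1, [0, 0.002, 0], [0, 0, 0.15]]
  ]
}}

```text
t: 7.35
ee_pos: [448.4, -80.2, 164.4]
orientation: [1.529, 2.744, -0.002]
ft_force: [0.2, -2.9, -2.1]
width: 14.1
grasp_force: 30.0
```

```bash
python3 - <<'E'
from h import *
d([447,-82.3,165],6.3);o=get_obs();print(o['ft_force'],o['moment'],o['grasp_force'])
E
```

```text
t 7.35 tcp [448.4 -80.2 164.4] yang 31.76 tilt 0.08 shift [-0.01  -0.023 -0.006] turn45 0.566 deg 25.455249688270627 q6 -0.76
[ 0.19946104 -2.86432539 -2.08708428] [-1.03648519  0.1000041   0.03554983] 29.99686874449253
```

>>> {"fn": "jog_arm", "kwargs": {
  "commands": [
    [-1, [0, 0.002, 0], [0, 0, 0.15]],
    [-1, [0, 0.002, 0], [0, 0, 0.15]],
    [-1, [0, 0.002, 0], [0, 0, 0.15]],
    [-1, [0, 0.002, 0], [0, 0, 0.12]],
    [-1, [0, 0, 0], [0, 0, 0.06]],
    [-1, [0, 0, 0], [0, 0, 0.04]],
    [-1, [0, 0, 0], [0, 0, 0]],
    [-1, [0, 0, 0], [0, 0, 0]]
  ]
}}

```text
t: 8.15
ee_pos: [449.2, -79.8, 164.4]
orientation: [2.184, 2.258, -0.001]
ft_force: [0.5, -4.3, -3.0]
width: 13.7
grasp_force: 30.0
```

```bash
python3 - <<'E'
from h import *
d([447,-82.3,165],6.3);o=get_obs();print(o['ft_force'],o['moment'],o['grasp_force'])
E
```

```text
t 8.15 tcp [449.2 -79.8 164.4] yang 1.91 tilt 0.05 shift [-0.024 -0.023 -0.006] turn45 -0.098 deg -4.388352730363408 q6 -0.23
[ 0.45672663 -4.25594717 -3.02372806] [-1.32309204  0.13208091  0.04474621] 29.999038875102997
```

>>> {"fn": "jog_arm", "kwargs": {
  "commands": [
    [-1, [0, 0, 0], [0, 0, 0.06]],
    [-1, [0, 0, 0], [0, 0, 0.05]],
    [-1, [0, 0, 0], [0, 0, 0]]
  ]
}}

```text
t: 8.45
ee_pos: [449.3, -79.7, 164.5]
orientation: [2.28, 2.16, -0.001]
ft_force: [0.0, -5.9, -4.5]
width: 13.8
grasp_force: 30.0
```

```bash
python3 - <<'E'
from h import *
d([447,-82.3,165],6.3);o=get_obs();print(o['ft_force'],o['moment'],o['grasp_force'])
E
```

```text
t 8.45 tcp [449.3 -79.7 164.5] yang -3.1 tilt 0.06 shift [-0.027 -0.022 -0.005] turn45 -0.209 deg -9.399962926993382 q6 -0.15
[ 0.02858817 -5.87598327 -4.4518859 ] [-1.3205371   0.12726376  0.06409806] 30.000122487545013
```

>>> {"fn": "jog_arm", "kwargs": {
  "commands": [
    [-1, [0, 0, 0], [0, 0, -0.1]],
    [-1, [0, 0, 0], [0, 0, -0.06]],
    [-1, [0, 0, -0.05], [0, 0, 0]],
    [-1, [0, 0, -0.1], [0, 0, 0]],
    [-1, [0, 0, -0.25], [0, 0, 0]],
    [-1, [0, 0, -0.3], [0, 0, 0]],
    [-1, [0.3, 0, 0], [0, 0, 0]],
    [-1, [0, 0, 0], [0, 0, 0]]
  ]
}}

```text
t: 9.25
ee_pos: [447.4, -47.7, 236.2]
orientation: [2.14, 2.298, 0.004]
ft_force: [-0.9, 0.2, -1.9]
width: 13.8
grasp_force: 30.0
```

```bash
python3 - <<'E'
from h import *
d([447,-82.3,165],6.3);o=get_obs();print(o['ft_force'],o['moment'])
g=cam('wrist');np.savez('w4.npz',**g);uv=proj(g,[448.3,-82.4,102])[0];print(uv)
u,v=int(uv[0]),int(uv[1]);c=g['image'][max(v-70,0):v+70,u-90:u+90];print(c.shape,max(v-70,0),u-90)
cv2.imwrite('pics/w4.png',cv2.resize(c,None,fx=4,fy=4,interpolation=cv2.INTER_CUBIC))
C=g['C'];g['C']=g['mount'];P=pts(g);hsv=cv2.cvtColor(g['image'],cv2.COLOR_BGR2HSV)
m=(hsv[...,0]>3)&(hsv[...,0]<22)&(hsv[...,1]>130)&(abs(P[...,1])<25)&(abs(P[...,0])<60)&(P[...,2]>-45)&(P[...,2]<-20)
q=P[m];t=q[abs(q[:,2]-np.median(q[:,2]))<3];print(np.median(q[:,2]),cv2.minAreaRect(t[:,:2].astype(np.float32)))
E
```

```text
t 9.25 tcp [447.4 -47.7 236.2] yang 4.09 tilt 0.15 shift [-0.345 -0.031  0.712] turn45 -0.049 deg -2.2099043406545746 q6 -0.21
[-0.9433048   0.18000039 -1.91966755] [-0.077787    0.03164268  0.01805955]
[255.8558432  210.07069685]
(140, 180, 3) 140 165
-34.660749185809976 ((-1.8257369995117188, -3.2838668823242188), (21.59128189086914, 73.3771743774414), 88.086181640625)
```

View pics/w4.png

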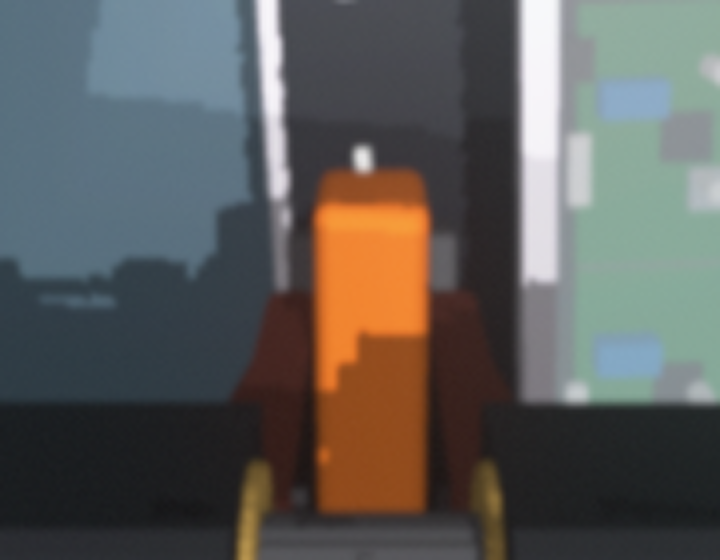

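The crop shows the key still square in the fingers, with the white mark at (362,158). The screw is hidden behind the crossbar, so I step to the other side.

>>> {"fn": "jog_arm", "kwargs": {
  "commands": [
    [-1, [-0.3, 0, 0], [0, 0, 0]],
    [-1, [-0.3, 0, 0], [0, 0, 0]],
    [-1, [0, 0, 0], [0, 0, 0]]
  ]
}}

```text
t: 9.6
ee_pos: [451.7, -111.8, 234.7]
orientation: [2.143, 2.296, -0.001]
ft_force: [-0.1, -0.3, -2.0]
width: 14.1
grasp_force: 30.0
```

```bash
python3 - <<'E'
from h import *
d([447,-82.3,165],6.3)
g=cam('wrist');np.savez('w5.npz',**g);uv=proj(g,[448.3,-82.4,102])[0];print(uv)
u,v=int(uv[0]),int(uv[1]);v0=max(v-70,0);c=g['image'][v0:v+70,u-90:u+90];print(c.shape,v0,u-90)
cv2.imwrite('pics/w5.png',cv2.resize(c,None,fx=4,fy=4,interpolation=cv2.INTER_CUBIC))
E
```

```text
t 9.6 tcp [ 451.7 -111.8  234.7] yang 3.94 tilt 0.06 shift [ 0.298 -0.027  0.697] turn45 -0.052 deg -2.3595085132492812 q6 -0.34
[256.21542262 153.38268298]
(140, 180, 3) 83 166
```

View pics/w5.png

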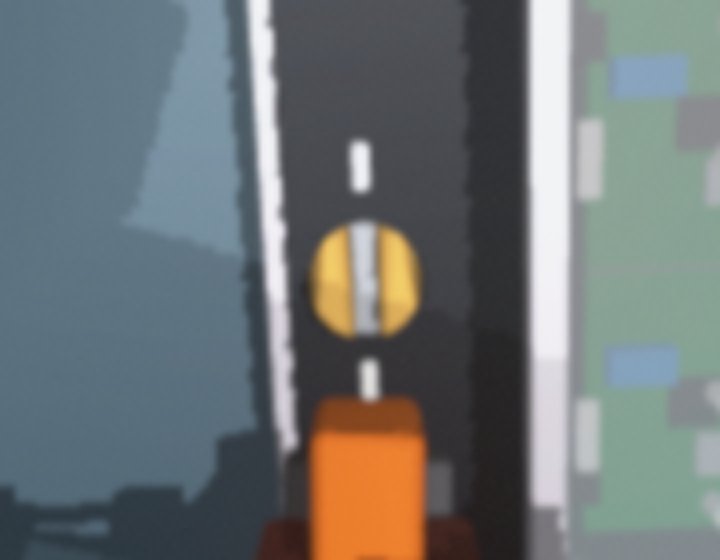

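The crop shows the slot, (362,225) to (366,332), in line with the white marks at (361,165) and (369,380), so the screw is locked. Now I return the key.

>>> {"fn": "jog_arm", "kwargs": {
  "commands": [
    [-1, [0.2, 0.014, 0], [0, 0, 0]],
    [-1, [0.4, 0.028, 0], [0, 0, 0]],
    [-1, [0.4, 0.028, 0], [0, 0, 0]],
    [-1, [0.4, 0.028, 0], [0, 0, 0]],
    [-1, [0.4, 0.028, 0], [0, 0, 0]],
    [-1, [0.4, 0.028, 0], [0, 0, 0]],
    [-1, [0.4, 0.028, 0], [0, 0, 0]],
    [-1, [0.4, 0.028, 0], [0, 0, 0]],
    [-1, [0.4, 0.028, 0], [0, 0, 0]],
    [-1, [0.4, 0.028, 0], [0, 0, 0]]
  ]
}}

```text
t: 10.65
ee_pos: [449.8, 273.7, 234.4]
orientation: [-2.14, -2.299, 0.001]
ft_force: [0.9, -0.9, -2.0]
width: 14.0
grasp_force: 30.0
```

>>> {"fn": "jog_arm", "kwargs": {
  "commands": [
    [-1, [0.4, 0.028, 0], [0, 0, 0]],
    [-1, [0.2, 0.2, 0], [0, 0, 0]],
    [-1, [0, 0.2, 0], [0, 0, -0.167]],
    [-1, [0, 0, 0], [0, 0, -0.167]],
    [-1, [0, 0, 0], [0, 0, -0.167]],
    [-1, [0, 0, 0], [0, 0, -0.167]],
    [-1, [0, 0, 0], [0, 0, -0.167]],
    [-1, [0, 0, 0], [0, 0, -0.167]],
    [-1, [0, 0, 0], [0, 0, -0.167]],
    [-1, [0, 0, 0], [0, 0, -0.167]]
  ]
}}

```text
t: 11.65
ee_pos: [488.4, 334.8, 234.2]
orientation: [-0.693, -3.063, 0.001]
ft_force: [-0.4, -0.1, -1.9]
width: 13.9
grasp_force: 30.0
```

```bash
python3 - <<'E'
from h import *
d([543.5,378.5,140],78.9)
E
```

```text
t 11.65 tcp [488.4 334.8 234.2] yang 64.51 tilt 0.07 shift [-0.31   0.632  0.941] turn45 -0.32 deg -14.38500188654777 q6 -0.55
```

>>> {"fn": "jog_arm", "kwargs": {
  "commands": [
    [-1, [-0.155, 0.316, 0], [0, 0, 0]],
    [-1, [-0.155, 0.316, 0], [0, 0, -0.16]],
    [-1, [0, 0, 0], [0, 0, -0.16]],
    [-1, [0, 0, 0.3], [0, 0, 0]],
    [-1, [0, 0, 0.3], [0, 0, 0]],
    [-1, [0, 0, 0], [0, 0, 0]]
  ]
}}

```text
t: 12.25
ee_pos: [541.4, 376.6, 169.9]
orientation: [-0.311, -3.119, 0.009]
ft_force: [-0.7, -0.3, -1.8]
width: 13.9
grasp_force: 30.0
```

```bash
python3 - <<'E'
from h import *
d([543.5,378.5,74.7],78.9)
g=cam('wrist');d([543.5,378.5,74.7],78.9);P=pts(g);np.savez('w6.npz',**g)
x=P-np.array([544,378,0])
m=(abs(x[...,2]-55)<4)&(abs(x[...,0])<80)&(abs(x[...,1])<80)
print(cv2.minAreaRect(P[m][:,:2].astype(np.float32)))
hsv=cv2.cvtColor(g['image'],cv2.COLOR_BGR2HSV)
m=(hsv[...,0]>3)&(hsv[...,0]<22)&(hsv[...,1]>130)&(abs(x[...,2]-180)<5)&(abs(x[...,0])<60)&(abs(x[...,1])<40)
print(np.median(P[m][:,2]),cv2.minAreaRect(P[m][:,:2].astype(np.float32)))
E
```

```text
t 12.25 tcp [541.4 376.6 169.9] yang 78.61 tilt 0.52 shift [-0.023  0.029  0.952] turn45 -0.006 deg -0.2862413145405185 q6 -0.78
t 12.3 tcp [542.8 377.5 172.4] yang 78.62 tilt 0.31 shift [-0.009  0.015  0.977] turn45 -0.006 deg -0.2827689105588007 q6 -0.78
((544.6776123046875, 377.8414306640625), (70.2138900756836, 89.12956237792969), 78.6470718383789)
180.38492464752284 ((530.6966552734375, 378.22003173828125), (17.990047454833984, 2.1264894008636475), 79.28994750976562)
```

```bash
python3 - <<'E'
from h import *
g=dict(np.load('w6.npz'));P=pts(g);x=P-np.array([544,378,0])
hsv=cv2.cvtColor(g['image'],cv2.COLOR_BGR2HSV)
m=(hsv[...,0]>3)&(hsv[...,0]<22)&(hsv[...,1]>130)&(x[...,2]>190)&(abs(x[...,0])<60)&(abs(x[...,1])<40)
z=np.median(P[m][:,2]);m&=abs(P[...,2]-z)<3
print(z,cv2.minAreaRect(P[m][:,:2].astype(np.float32)))
d([543.5,378.5,74.7],78.9)
E
```

```text
262.41503291001686 ((519.3875122070312, 394.3231506347656), (41.824825286865234, 15.578277587890625), 80.78750610351562)
t 12.3 tcp [542.8 377.5 172.4] yang 78.62 tilt 0.31 shift [-0.009  0.015  0.977] turn45 -0.006 deg -0.2827689105588007 q6 -0.78
```

>>> {"fn": "jog_arm", "kwargs": {
  "commands": [
    [-1, [-0.003, 0.007, 0], [0, 0, -0.006]],
    [-1, [0, 0, 0.25], [0, 0, 0]],
    [-1, [0, 0, 0.15], [0, 0, 0]],
    [-1, [0, 0, 0.1], [0, 0, 0]],
    [-1, [0, 0, 0.1], [0, 0, 0]],
    [-1, [0, 0, 0.1], [0, 0, 0]],
    [-1, [0, 0, 0.1], [0, 0, 0]],
    [-1, [0, 0, 0], [0, 0, 0]]
  ]
}}

```text
t: 13.1
ee_pos: [544.3, 378.1, 92.9]
orientation: [-0.304, -3.125, 0.003]
ft_force: [0.2, -0.1, -1.9]
width: 14.0
grasp_force: 30.0
```

```bash
python3 - <<'E'
from h import *
d([543.5,378.5,74.7],78.9);o=get_obs();print(o['ft_force'],o['moment'])
E
```

```text
t 13.1 tcp [544.3 378.1  92.9] yang 78.88 tilt 0.15 shift [0.008 0.003 0.182] turn45 -0.001 deg -0.02349365505233436 q6 -0.79
[ 0.15131929 -0.1421516  -1.93046885] [-0.0080516   0.0179758   0.00608168]
```

>>> {"fn": "jog_arm", "kwargs": {
  "commands": [
    [-1, [0, 0, 0.1], [0, 0, 0]],
    [-1, [0, 0, 0.06], [0, 0, 0]],
    [-1, [0, 0, 0.02], [0, 0, 0]],
    [-1, [0, 0, 0], [0, 0, 0]]
  ]
}}

```text
t: 13.5
ee_pos: [544.9, 378.5, 76.0]
orientation: [-0.304, -3.126, 0.001]
ft_force: [-0.3, -0.0, -1.6]
width: 13.6
grasp_force: 30.0
```

>>> {"fn": "jog_arm", "kwargs": {
  "commands": [
    [-1, [0, 0, 0.01], [0, 0, 0]],
    [0, [0, 0, 0], [0, 0, 0]],
    [0, [0, 0, 0], [0, 0, 0]],
    [0.3, [0, 0, 0], [0, 0, 0]],
    [0.3, [0, 0, 0], [0, 0, 0]],
    [0.3, [0, 0, -0.2], [0, 0, 0]],
    [0.3, [0, 0, -0.35], [0, 0, 0]],
    [0.3, [0, 0, -0.4], [0, 0, 0]],
    [0.3, [0, 0, -0.4], [0, 0, 0]],
    [0.3, [0, 0, -0.4], [0, 0, 0]]
  ]
}}

```text
t: 14.5
ee_pos: [544.9, 378.5, 252.2]
orientation: [0.304, 3.127, 0.0]
ft_force: [-0.5, 0.1, -0.5]
width: 57.0
grasp_force: 0.0
```

```bash
python3 - <<'E'
from h import *
d([543.5,378.5,74.7],78.9);o=get_obs();print(o['qpos'])
g=cam('wrist');P=pts(g);x=P-np.array([544,378,0])
hsv=cv2.cvtColor(g['image'],cv2.COLOR_BGR2HSV)
m=(hsv[...,0]>3)&(hsv[...,0]<22)&(hsv[...,1]>130)&(abs(x[...,2]-110)<10)&(abs(x[...,0])<60)&(abs(x[...,1])<40)
z=np.median(P[m][:,2]);m&=abs(P[...,2]-z)<3
print(z,cv2.minAreaRect(P[m][:,:2].astype(np.float32)))
# fixture points from wrist/scene/top
g=dict(np.load('scene0.npz'));P=pts(g);hsv=cv2.cvtColor(g['image'],cv2.COLOR_BGR2HSV)
red=((hsv[...,0]<6)|(hsv[...,0]>172))&(hsv[...,1]>130)
psi=np.radians(6.3);Rz=np.array([[np.cos(psi),-np.sin(psi),0],[np.sin(psi),np.cos(psi),0],[0,0,1]])
O=np.array([448.5,-82.5,0])-Rz@[-115,0,0];print('O',O)
L=(P-O)@Rz
m=red&(abs(L[...,0])<200)&(abs(L[...,1])<230)&(L[...,2]>100)
n,lab,st,ce=cv2.connectedComponentsWithStats(m.astype(np.uint8))
for i in range(1,n):
    q=L[lab==i];print(len(q),np.median(q,0).round(),q.min(0).round(),q.max(0).round())
E
```

```text
t 14.5 tcp [544.9 378.5 252.2] yang 78.88 tilt 0.0 shift [ 0.014 -0.003  1.775] turn45 -0.0 deg -0.02105230774428435 q6 -0.79
[ 5.89244584e-01  4.50536133e-01  1.51370574e+00 -2.55534652e-05
  1.17730051e+00 -7.87442966e-01]
109.19813684496148 ((546.60986328125, 378.6041564941406), (13.759589195251465, 72.4530029296875), 78.60702514648438)
O [562.80550988 -69.88055422   0.        ]
17 [ 97. -74. 321.] [ 85. -79. 308.] [103. -65. 325.]
83 [ -47. -163.  182.] [ -59. -172.  140.] [ 81.  37. 321.]
58 [  47. -148.  203.] [  34. -166.  162.] [101. -44. 304.]
34 [ 96.  76. 318.] [ 78.  69. 298.] [103.  79. 325.]
```

>>> {"fn": "jog_arm", "kwargs": {
  "commands": [
    [-1, [-0.047, -0.2, 0], [0, 0, 0]],
    [-1, [-0.047, -0.394, 0], [0, 0, 0]],
    [-1, [-0.047, -0.394, 0], [0, 0, 0]],
    [-1, [-0.047, -0.394, 0], [0, 0, 0]],
    [-1, [-0.047, -0.394, 0], [0, 0, 0]],
    [-1, [-0.047, -0.394, 0], [0, 0, 0]],
    [-1, [-0.047, -0.394, 0], [0, 0, 0]],
    [-1, [-0.047, -0.394, 0], [0, 0, 0]],
    [-1, [-0.047, -0.394, 0], [0, 0, 0]],
    [-1, [-0.047, -0.394, 0], [0, 0, 0]]
  ]
}}

```text
t: 15.55
ee_pos: [517.1, -0.2, 249.2]
orientation: [-0.305, -3.124, 0.001]
ft_force: [0.8, -0.1, -0.7]
width: 0.3
grasp_force: 0.0
```

>>> {"fn": "jog_arm", "kwargs": {
  "commands": [
    [-1, [-0.047, -0.394, 0], [0, 0, 0]],
    [-1, [-0.047, -0.394, 0], [0, 0, 0]],
    [-1, [-0.047, -0.394, 0], [0, 0, 0]],
    [-1, [-0.047, -0.394, 0], [0, 0, 0]],
    [-1, [-0.047, -0.394, 0], [0, 0, 0]],
    [-1, [-0.03, -0.194, 0], [0, 0, 0]],
    [-1, [0, 0, 0], [0, 0, -0.13]],
    [-1, [0, 0, 0], [0, 0, -0.13]],
    [-1, [0, 0, 0], [0, 0, -0.13]],
    [-1, [0, 0, 0], [0, 0, 0]]
  ]
}}

```text
t: 16.55
ee_pos: [501.6, -215.6, 249.1]
orientation: [0.176, -3.134, -0.002]
ft_force: [0.1, -0.0, -0.1]
width: 0.4
grasp_force: 0.0
```

```bash
cat >> h.py <<'E'
psi=np.radians(6.3);Rz=np.array([[np.cos(psi),-np.sin(psi),0],[np.sin(psi),np.cos(psi),0],[0,0,1]]);O=np.array([562.8,-69.9,0])
F=lambda p:O+Rz@np.array(p,float)
E
python3 - <<'E'
from h import *
d(F([-50,-142,185]),96.3);print(get_obs()['width'])
g=cam('wrist');np.savez('w7.npz',**g);P=pts(g);L=(P-O)@Rz;hsv=cv2.cvtColor(g['image'],cv2.COLOR_BGR2HSV)
red=((hsv[...,0]<6)|(hsv[...,0]>172))&(hsv[...,1]>130)&(L[...,2]>120)
n,lab,st,ce=cv2.connectedComponentsWithStats(red.astype(np.uint8))
for i in range(1,n):
    q=L[lab==i]
    if len(q)>20:print(len(q),np.median(q,0).round(),np.percentile(q,3,axis=0).round(),np.percentile(q,97,axis=0).round())
g=cam('scene');m=abs(pts(g)[...,2]-0)>-1
cv2.imwrite('pics/w7.png',np.hstack([cv2.resize(g['image'][100:300,130:350],(440,400)),cv2.resize(dict(np.load('w7.npz'))['image'],(360,400))]))
E
```

```text
t 16.55 tcp [ 501.6 -215.6  249.1] yang 96.44 tilt 0.15 shift [-0.269 -0.04   0.641] turn45 0.003 deg 0.13626120208762416 q6 -2.11
0.3719453937756519
428 [ -60. -164.  202.] [-110. -170.  152.] [ -50. -148.  335.]
39 [ -89. -211.  344.] [ -91. -212.  342.] [ -87. -210.  346.]
```

View pics/w7.png

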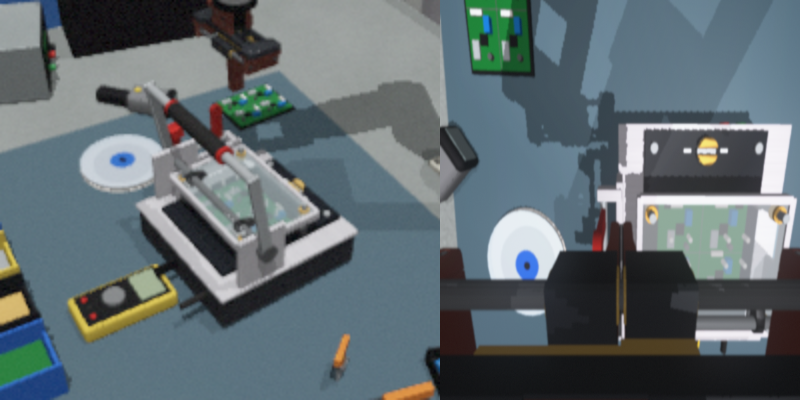

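In the left half, the gripper is up behind the red tab (215,120). In the right half, the tab is at (600,235), just left of the shut fingers (622,240), and the screw's slot at (708,150) lies across. So I go down inside the tab.

>>> {"fn": "jog_arm", "kwargs": {
  "commands": [
    [-1, [-0.27, -0.04, 0], [0, 0, 0]],
    [-1, [0, 0, 0.3], [0, 0, 0]],
    [-1, [0, 0, 0.34], [0, 0, 0]],
    [-1, [0, 0, 0], [0, 0, 0]],
    [-1, [0, 0, 0], [0, 0, 0]]
  ]
}}

```text
t: 17.15
ee_pos: [530.0, -216.3, 186.3]
orientation: [0.174, -3.135, -0.001]
ft_force: [0.3, 0.5, 0.3]
width: 0.3
grasp_force: 0.0
```

```bash
python3 - <<'E'
from h import *
d(F([-50,-148,182]),96.3);print(get_obs()['ft_force'])
E
```

```text
t 17.15 tcp [ 530.  -216.3  186.3] yang 96.36 tilt 0.1 shift [ 0.013 -0.061  0.043] turn45 0.001 deg 0.05811008474640289 q6 -2.09
[0.25479315 0.47657754 0.29342501]
```

>>> {"fn": "jog_arm", "kwargs": {
  "commands": [
    [-1, [0.01, -0.06, 0.04], [0, 0, 0]],
    [-1, [0, -0.08, 0.005], [0, 0, 0]],
    [-1, [0, -0.08, 0.008], [0, 0, 0]],
    [-1, [0, -0.07, 0.025], [0, 0, 0]],
    [-1, [0, -0.075, 0.033], [0, 0, 0]],
    [-1, [0, -0.06, 0.05], [0, 0, 0]],
    [-1, [0, -0.06, 0.05], [0, 0, 0]],
    [-1, [0, -0.05, 0.065], [0, 0, 0]],
    [-1, [0, -0.04, 0.065], [0, 0, 0]],
    [-1, [0, -0.034, 0.098], [0, 0, 0]]
  ]
}}

```text
t: 18.15
ee_pos: [536.4, -277.5, 142.1]
orientation: [-0.176, 3.136, -0.001]
ft_force: [0.2, -0.3, 1.4]
width: 0.2
grasp_force: 0.6
```

```bash
python3 - <<'E'
from h import *
d(F([-50,-203,139.7]),96.3);print(get_obs()['ft_force'])
E
```

```text
t 18.15 tcp [ 536.4 -277.5  142.1] yang 96.42 tilt 0.03 shift [0.01  0.005 0.024] turn45 0.003 deg 0.12463254065023932 q6 -2.18
[ 0.18162091 -0.31180233  1.36626451]
```

Pushing a little further, then withdrawing upwards and outwards.

>>> {"fn": "jog_arm", "kwargs": {
  "commands": [
    [-1, [0, 0, 0.02], [0, 0, 0]],
    [-1, [0, 0, 0.02], [0, 0, 0]],
    [-1, [0, 0, 0], [0, 0, 0]],
    [-1, [0, 0, -0.2], [0, 0, 0]],
    [-1, [0, 0, -0.4], [0, 0, 0]],
    [-1, [0.3, 0, -0.3], [0, 0, 0]],
    [-1, [0.3, 0, -0.2], [0, 0, 0]],
    [-1, [0.3, 0, 0], [0, 0, 0]],
    [-1, [0, 0, 0], [0, 0, 0]]
  ]
}}

```text
t: 19.05
ee_pos: [444.0, -286.7, 249.0]
orientation: [0.174, -3.136, -0.0]
ft_force: [-0.1, 0.9, 0.1]
width: 0.2
grasp_force: 0.0
```

```bash
python3 - <<'E'
from h import *
d(F([-50,-203,139.7]),96.3)
for n in('wrist','top'):
    g=cam(n);P=pts(g);L=(P-O)@Rz;hsv=cv2.cvtColor(g['image'],cv2.COLOR_BGR2HSV)
    red=((hsv[...,0]<6)|(hsv[...,0]>172))&(hsv[...,1]>130)&(L[...,2]>100)&(abs(L[...,0])<120)&(L[...,1]<-100)&(L[...,1]>-280)
    num,lab,st,ce=cv2.connectedComponentsWithStats(red.astype(np.uint8))
    for i in range(1,num):
        q=L[lab==i]
        if len(q)>5:print(n,len(q),np.median(q,0).round(),np.percentile(q,3,axis=0).round(),np.percentile(q,97,axis=0).round())
    m=(abs(L[...,1])<60)&(L[...,2]>290)&(abs(L[...,0]-88)<40);print(L[m].mean(0) if m.sum() else None)
E
```

```text
t 19.05 tcp [ 444.  -286.7  249. ] yang 96.35 tilt 0.06 shift [-0.92  -0.007  1.093] turn45 0.001 deg 0.05189299090052657 q6 -2.28
wrist 13 [  32. -205.  138.] [  30. -207.  135.] [  34. -204.  139.]
None
top 91 [  42. -207.  139.] [  33. -230.  128.] [  54. -175.  167.]
top 97 [ -50. -205.  138.] [ -60. -237.  128.] [ -40. -174.  148.]
[ 8.59082478e+01 -7.32329401e-02  3.16885530e+02]
```

The depth data puts the tab flat, at y −174 to −237 mm and about 138 mm high. The catch is fully out and the bar is still up. Next I rise, turn the tool across the bar and move above it.

>>> {"fn": "jog_arm", "kwargs": {
  "commands": [
    [-1, [0, 0, -0.3], [0, 0, 0]],
    [-1, [0, 0, -0.3], [0, 0, 0.16]],
    [-1, [0, 0, -0.3], [0, 0, 0.16]],
    [0, [0, 0, -0.3], [0, 0, 0.16]],
    [0, [0, 0, 0], [0, 0, 0.16]],
    [0, [0, 0, 0], [0, 0, 0.16]],
    [0, [0, 0, 0], [0, 0, 0.16]],
    [0, [0, 0, 0], [0, 0, 0.16]],
    [0, [0, 0, 0], [0, 0, 0.16]],
    [0, [0, 0, 0], [0, 0, 0.16]]
  ]
}}

```text
t: 20.15
ee_pos: [447.9, -286.8, 368.0]
orientation: [-1.537, -2.739, -0.001]
ft_force: [-0.9, -0.5, 0.2]
width: 43.6
grasp_force: 0.0
```

>>> {"fn": "jog_arm", "kwargs": {
  "commands": [
    [0.5, [0, 0, 0], [0, 0, 0.16]],
    [0.5, [0, 0, 0], [0, 0, 0.16]],
    [0.5, [0, 0, 0], [0, 0, 0.16]],
    [0.5, [0, 0, 0], [0, 0, 0.08]],
    [0.5, [0, 0, 0], [0, 0, 0]]
  ]
}}

```text
t: 20.65
ee_pos: [447.8, -286.8, 368.0]
orientation: [-2.092, -2.342, -0.0]
ft_force: [-0.0, -0.6, -0.2]
width: 66.0
grasp_force: 0.0
```

```bash
python3 - <<'E'
from h import *
d(F([88,0,365]),6.3);print(F([88,0,365]))
E
```

```text
t 20.65 tcp [ 447.8 -286.8  368. ] yang 6.45 tilt 0.05 shift [2.024 2.266 0.03 ] turn45 0.003 deg 0.14974638345054814 q6 -0.7
[650.26856408 -60.24338062 365.        ]
```

>>> {"fn": "jog_arm", "kwargs": {
  "commands": [
    [0.5, [0.2, 0.22, 0], [0, 0, 0]],
    [0.5, [0.26, 0.29, 0], [0, 0, 0]],
    [0.5, [0.26, 0.29, 0], [0, 0, 0]],
    [0.5, [0.26, 0.29, 0], [0, 0, 0]],
    [0.5, [0.26, 0.29, 0], [0, 0, 0]],
    [0.5, [0.26, 0.29, 0], [0, 0, 0]],
    [0.5, [0.26, 0.29, 0], [0, 0, 0]],
    [0.5, [0.264, 0.306, 0], [0, 0, 0]],
    [0.5, [0, 0, 0], [0, 0, 0]],
    [0.5, [0, 0, 0], [0, 0, 0]]
  ]
}}

```text
t: 21.65
ee_pos: [649.8, -59.5, 367.5]
orientation: [-2.088, -2.345, 0.002]
ft_force: [0.1, -0.1, -0.1]
width: 65.9
grasp_force: 0.0
```

```bash
python3 - <<'E'
from h import *
d(F([88,0,289]),6.3)
g=cam('wrist');P=pts(g);L=(P-O)@Rz
m=(abs(L[...,1])<74)&(L[...,2]>298)&(L[...,2]<330)&(abs(L[...,0]-88)<40);q=L[m];print(len(q),q.mean(0),q.min(0),q.max(0))
vs,us=np.nonzero(m);print(np.median(g['image'][m],0))
for y0 in range(-70,70,20):
    s=q[(q[:,1]>=y0)&(q[:,1]<y0+20)]
    if len(s)>20:
        t=s[s[:,2]>s[:,2].max()-5];print(y0,s[:,2].max(),t[:,0].mean())
cv2.imwrite('pics/w8.png',g['image'])
print(get_obs()['qpos'])
E
```

```text
t 21.65 tcp [649.8 -59.5 367.5] yang 6.63 tilt 0.09 shift [-0.008  0.005  0.785] turn45 0.007 deg 0.33157966167119923 q6 -0.23
5277 [ 88.49796745  13.92482078 317.8460807 ] [ 74.36418866 -59.5662545  305.5061113 ] [102.56170427  73.85553692 322.87213804]
[59. 58. 58.]
-70 321.83378266036635 88.032085707754
-50 321.7348264963283 88.39105571524223
-30 321.7970273692864 88.46893627017154
-10 322.8721380438732 88.5641284337576
10 322.52379527013045 88.5714359362686
30 322.2172198262639 88.55401110531012
50 322.5478169466908 88.41883548744882
[-1.10873777e-01  3.43962427e-01  1.41116958e+00 -3.23392298e-04
  1.38782286e+00 -2.24951251e-01]
```

View pics/w8.png

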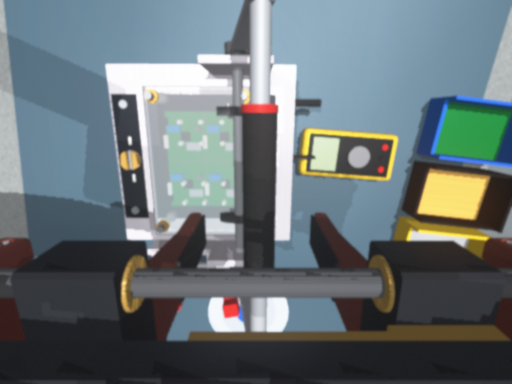

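The wrist view shows the black grip running straight between the open fingers (column ~258). I descend and close.

>>> {"fn": "jog_arm", "kwargs": {
  "commands": [
    [0.5, [0, 0.005, 0.25], [0, 0, 0]],
    [0.5, [0, 0, 0.3], [0, 0, 0]],
    [0.5, [0, 0, 0.235], [0, 0, 0]],
    [-1, [0, 0, 0], [0, 0, 0]],
    [-1, [0, 0, 0], [0, 0, 0]],
    [-1, [0, 0, 0], [0, 0, 0]],
    [-1, [0, 0, 0], [0, 0, 0]],
    [-1, [0, 0, 0], [0, 0, 0]],
    [-1, [0, 0, 0], [0, 0, 0]],
    [-1, [0, 0, 0], [0, 0, 0]]
  ]
}}

```text
t: 22.7
ee_pos: [650.9, -60.6, 291.3]
orientation: [2.092, 2.341, 0.003]
ft_force: [2.2, 0.0, 4.2]
width: 27.4
grasp_force: 30.0
```

```bash
python3 - <<'E'
from h import *
d(F([88,0,289]),6.3);print(get_obs()['ft_force'])
a=np.linspace(-10,75,18);c=np.c_[60-160*np.sin(np.radians(a)),150+160*np.cos(np.radians(a))];print(np.c_[a[1:],np.diff(c,axis=0).round(1)])
E
```

```text
t 22.7 tcp [650.9 -60.6 291.3] yang 6.43 tilt 0.17 shift [ 0.004 -0.006  0.023] turn45 0.003 deg 0.13186436197187845 q6 -0.22
[2.15557667 0.02599859 4.17674212]
[[ -5.  -13.8   1.8]
 [  0.  -13.9   0.6]
 [  5.  -13.9  -0.6]
 [ 10.  -13.8  -1.8]
 [ 15.  -13.6  -3. ]
 [ 20.  -13.3  -4.2]
 [ 25.  -12.9  -5.3]
 [ 30.  -12.4  -6.4]
 [ 35.  -11.8  -7.5]
 [ 40.  -11.1  -8.5]
 [ 45.  -10.3  -9.4]
 [ 50.   -9.4 -10.3]
 [ 55.   -8.5 -11.1]
 [ 60.   -7.5 -11.8]
 [ 65.   -6.4 -12.4]
 [ 70.   -5.3 -12.9]
 [ 75.   -4.2 -13.3]]
```

>>> {"fn": "jog_arm", "kwargs": {
  "commands": [
    [-1, [0, -0.138, -0.018], [0, 0, 0]],
    [-1, [0, -0.139, -0.006], [0, 0, 0]],
    [-1, [0, -0.139, 0.006], [0, 0, 0]],
    [-1, [0, -0.138, 0.018], [0, 0, 0]],
    [-1, [0, -0.136, 0.03], [0, 0, 0]],
    [-1, [0, -0.133, 0.042], [0, 0, 0]],
    [-1, [0, -0.129, 0.053], [0, 0, 0]],
    [-1, [0, -0.124, 0.064], [0, 0, 0]]
  ]
}}

```text
t: 23.5
ee_pos: [546.2, -71.9, 273.7]
orientation: [2.089, 2.337, 0.011]
ft_force: [6.5, 3.7, 8.0]
width: 27.3
grasp_force: 30.0
```

```bash
python3 - <<'E'
from h import *
o=get_obs();l=(o['ee_pos']-O)@Rz;l[2]+=18.7;print(l,np.degrees(np.arctan2(60-l[0],l[2]-150)),np.hypot(60-l[0],l[2]-150),o['ft_force'],o['grasp_force'],o['width'])
d(F([60-80,0,150+138.6-18.7]),6.3)
E
```

```text
[-1.67200883e+01 -1.99109733e-01  2.92402767e+02] 28.31375323605416 161.7545056211196 [6.51540564 3.70051608 7.96763586] 30.0042861700058 27.2687498924229
t 23.5 tcp [546.2 -71.9 273.7] yang 6.42 tilt 0.58 shift [ 0.002 -0.033  0.038] turn45 0.003 deg 0.12189031536335904 q6 -0.27
```

>>> {"fn": "jog_arm", "kwargs": {
  "commands": [
    [-1, [0, -0.118, 0.075], [0, 0, 0]],
    [-1, [0, -0.111, 0.085], [0, 0, 0]],
    [-1, [0, -0.103, 0.094], [0, 0, 0]],
    [-1, [0, -0.094, 0.103], [0, 0, 0]],
    [-1, [0, -0.085, 0.111], [0, 0, 0]],
    [-1, [0, -0.075, 0.118], [0, 0, 0]],
    [-1, [0, -0.064, 0.124], [0, 0, 0]],
    [-1, [0, -0.053, 0.129], [0, 0, 0]]
  ]
}}

```text
t: 24.3
ee_pos: [476.6, -80.0, 189.3]
orientation: [2.09, 2.337, 0.01]
ft_force: [6.2, 6.0, 10.0]
width: 27.5
grasp_force: 30.0
```

```bash
python3 - <<'E'
from h import *
o=get_obs();l=(o['ee_pos']-O)@Rz;l[2]+=18.7;print(l,np.degrees(np.arctan2(60-l[0],l[2]-150)),np.hypot(60-l[0],l[2]-150),o['ft_force'],o['grasp_force'],o['width'])
d(F([60-154.5,0,191.4-18.7]),6.3)
E
```

```text
[-86.81774315  -0.56772399 207.97890426] 68.45074156025515 157.85120539168688 [ 6.22132012  6.04185454 10.04068621] 30.00714272260666 27.50989983134224
t 24.3 tcp [476.6 -80.  189.3] yang 6.39 tilt 0.51 shift [ 0.006 -0.078  0.165] turn45 0.002 deg 0.09264683879322888 q6 -0.31
```

>>> {"fn": "jog_arm", "kwargs": {
  "commands": [
    [-1, [0, -0.045, 0.133], [0, 0, 0]],
    [-1, [0, -0.005, 0.03], [0, 0, 0]],
    [-1, [0, 0, 0.03], [0, 0, 0]],
    [-1, [0, 0, 0], [0, 0, 0]],
    [-1, [0, 0, 0], [0, 0, 0]]
  ]
}}

```text
t: 24.8
ee_pos: [470.2, -80.7, 169.5]
orientation: [2.092, 2.34, 0.005]
ft_force: [3.4, 3.9, 9.5]
width: 27.1
grasp_force: 30.0
```

```bash
python3 - <<'E'
from h import *
o=get_obs();l=(o['ee_pos']-O)@Rz;l[2]+=18.7;print(l,np.degrees(np.arctan2(60-l[0],l[2]-150)),np.hypot(60-l[0],l[2]-150),o['ft_force'],o['grasp_force'],o['width'])
g=cam('top');P=pts(g);L=(P-O)@Rz;hsv=cv2.cvtColor(g['image'],cv2.COLOR_BGR2HSV)
red=((hsv[...,0]<6)|(hsv[...,0]>172))&(hsv[...,1]>130)&(L[...,2]>100)&(abs(L[...,0])<200)&(abs(L[...,1])<280)
for gname in('top','scene'):
    if gname=='scene':
        g=cam('scene');P=pts(g);L=(P-O)@Rz;hsv=cv2.cvtColor(g['image'],cv2.COLOR_BGR2HSV);red=((hsv[...,0]<6)|(hsv[...,0]>172))&(hsv[...,1]>130)&(L[...,2]>100)&(abs(L[...,0])<200)&(abs(L[...,1])<280)
        cv2.imwrite('pics/s9.png',cv2.resize(g['image'][100:360,100:400],None,fx=2,fy=2))
    n,lab,st,ce=cv2.connectedComponentsWithStats(red.astype(np.uint8))
    for i in range(1,n):
        q=L[lab==i]
        if len(q)>3:print(gname,len(q),np.median(q,0).round())
E
```

```text
[-93.20517962  -0.56322742 188.16885975] 76.01038077397862 157.88821652801104 [3.37225785 3.9172802  9.50251525] 30.001432299613953 27.12746689045464
top 95 [  43. -206.  138.]
top 100 [ -50. -204.  137.]
scene 6 [-81.  20. 323.]
scene 12 [-100.   22.  319.]
scene 4 [-89.  22. 303.]
scene 39 [ -46. -225.  142.]
scene 88 [  47. -218.  147.]
scene 7 [-14.  -2. 262.]
scene 9 [ -46. -175.  137.]
scene 4 [-72.   7. 189.]
scene 29 [-88.  76. 203.]
```

View pics/s9.png

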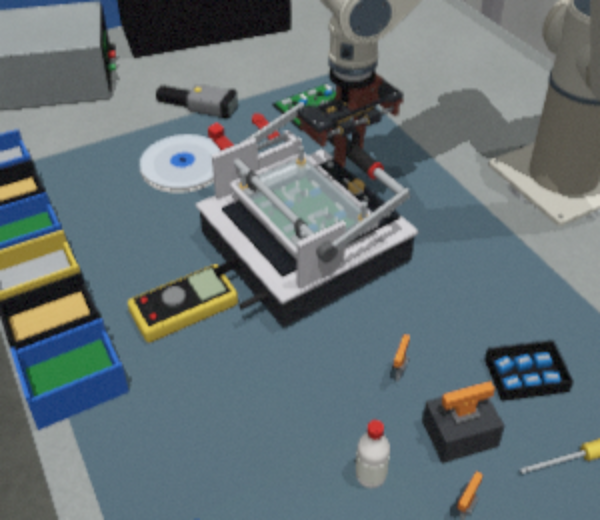

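The picture shows the bar held down at the front (375,170), the catch lying out (220,135), and the key in its stand (465,400). I press slightly more and hold.

>>> {"fn": "jog_arm", "kwargs": {
  "commands": [
    [-1, [0, 0, 0.03], [0, 0, 0]],
    [-1, [0, 0, 0], [0, 0, 0]],
    [-1, [0, 0, 0], [0, 0, 0]],
    [-1, [0, 0, 0], [0, 0, 0]],
    [-1, [0, 0, 0], [0, 0, 0]],
    [-1, [0, 0, 0], [0, 0, 0]],
    [-1, [0, 0, 0], [0, 0, 0]]
  ]
}}

```text
t: 25.6
ee_pos: [469.7, -80.8, 167.2]
orientation: [2.092, 2.34, 0.004]
ft_force: [-1.4, 3.9, 20.2]
width: 27.2
grasp_force: 30.0
```

```bash
python3 - <<'E'
from h import *
o=get_obs();l=(o['ee_pos']-O)@Rz;l[2]+=18.7;print(l,np.degrees(np.arctan2(60-l[0],l[2]-150)),o['ft_force'],o['grasp_force'],np.abs(o['qvel']).max())
E
```

```text
[-93.71636437  -0.57026182 185.89946304] 76.85455643880992 [-1.42849928  3.91652529 20.15095571] 30.0033500790596 0.00149516217637447
```

The vertical force rose from 9.5 to 20 N, so the bar is against its stop.

```bash
python3 -c "
from workcell import close_job
print(close_job())"
```

```text
the job is handed in; nothing more can be done
None
```

The job is handed in with the screw locked, the key back fully down in its stand, the catch flipped out and the bar held at its stop; the hand-in returned no verdict, so these rest on my last camera and force readings.

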